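# Unclamp a capped bottle and hold it on its side

## Robot

A 7-joint arm with a two-finger parallel gripper is mounted at the origin on a cart in front of the work surface, level with it; the furniture and walls round the work are solid. World frame = base frame: x ahead of the robot, y to its left, z up, the work surface at z = 0. Lengths are in m, angles in rad, forces in N, time in s.
With the tool pointing down it reaches from about 0.425 to 0.95 m from the base axis. Payload 4.7 kg.
Tool frame: the origin (TCP) lies at the very end of the fingers, on their centre line; the grasp point (between the pads) lies 19 mm behind it; z points along the fingers, x is the direction in which the jaws open and shut, and the axes are right-handed (so a half turn about z gives the same grasp; the last joint's range is limited). The gripper opens to 85 mm and grips with 20 to 120 N. Pads are 22 mm wide; open, the fingers measure 114 mm over their backs; the gripper's body (76 mm by 85 mm) begins 54 mm behind the grasp point. The pads swing forward as they close: fully open they stand 13 mm farther back than shut.
Start: joints at [1.164, 0.469, -0.049, 1.532, 0.024, 1.141, -0.082], TCP at [0.249, -0.627, 0.231] pointing down, gripper open.
Joint ranges: [-2.59, 2.59], [-0.33, 1.99], [-1.39, 1.29], [0.1, 2.45], [-1.04, 4.18], [0.21, 1.99], [-2.66, 2.66]. Speed limits (rad/s): [2.57, 2.57, 3.14, 3.14, 3.14, 3.14, 3.14].

## Interface

Orientations are given as a 3x3 rotation matrix whose columns are the frame's x, y, z axes.
In Python, from workcell import read_state, grab_frame, order gives the robot as it stands. The module is installed in compiled form; this text tells all that it offers.
- The arm moves only by the shell command python3 -m handwheel 'ROWS' [FORCE]. ROWS is JSON, a list of rows, each a list of 5 numbers: the shift along the tool's x, y, z scaled (see below), then the turn about the tool's z scaled (see below), then the opening, from 0 (shut) to 1 (fully open). A call has 1 to 12 rows; each row is the pose to reach, as a shift and turn from the pose commanded when the call began, along the tool's axes at that moment; what a row does not reach only later rows make up. The controller multiplies each number of a shift by 0.12 m and each number of a turn by 90 degrees. A row lasts 1/12 s, in which the tool goes at most 41.7 mm and 7.16 degrees, less where a joint would pass 70% of its speed; a pose out of reach is approached as far as the arm can. A call with a number of a shift or a turn outside -1 to 1 is refused whole. A call with a gripper value outside its range is refused whole. The fingers move at their own pace and stop on an object; FORCE is the grip in N (left out, the last holds). Time passes only in rows, so rows that repeat a pose let the fingers close. It gives the time, the measured TCP pose, the force and the opening at its end, in the units of the state.
- read_state(): the state, without advancing time (a new reading comes with each control period).
- grab_frame(name): name is "side" or "top"; returns a dict with "color" (400x640x3 uint8, red, green, blue), "z_map" (400x640 float32, m along the optical axis (not along the pixel's ray), 0 where there is no reading), "fov_y" (degrees; the focal length in pixels is half the picture's height over the tangent of half this angle, whatever the lens; pixels are square), "cx", "cy" (the principal point, pixels), "position" and "rotation" of the camera in the world. Camera axes: x right, y up, looking along -z (the intrinsics and any distortion apply to the point x, -y, -z); pixel columns grow to the right and rows downward; lengths in m; the calibration is good to about 2 mm. A picture is of the moment at which its call begins.
- order.sign_off(): hands the job in, once; it reports no verdict.
The state is a dict: "time": time; "qpos": joint angles; "qd": joint speeds; "effort": joint torques, N m; "tool_pos": TCP position; "eef_rot": TCP orientation; "wrist_force": force on the tool from outside, world axes, zero at the start; "wrist_torque": the same for the moment, N m; "opening": opening from 0.0 (shut) to 1.0 (fully open).
Only numpy, scipy, OpenCV 4.12 (cv2) and the standard library are available. Lean on these libraries where they do the work, as an engineer would, in place of code of your own. Each camera call takes 0.05 s, during which the arm holds its last target.

## Task

The brown bottle has just been capped and is held down in its holder: swing the clamp lever wide open, draw the bottle up out of the socket, then turn it onto its side so that it lies level in the air for a check of the cap. Finish while still holding it level and still, at least 20 cm above the worktop, with the lever left open. Leave the other things alone.

Things in the scene. Friction and masses are not known exactly. Their poses are not given: they have to be found in the camera images.
- holder: grey socket block 90 x 90 mm, top 30 mm up, on a 6 mm base plate (196 x 116 mm, x -70 to +126), fixed to the worktop. Origin: on the worktop under the centre of the round socket; z up; -x roughly faces the robot (yaw within 0.5 rad). Socket 51 mm wide, 20 mm deep, floor 10 mm up. A steel post 18 mm thick at x = +85, y = 0 mm carries the lever; its hub and pin reach 135 mm up.
- lever (a joint): clamp lever's angle about the post's upright hinge, rad: 0 shut (bar over the bottle's cap, pointing to the holder's -x), growing counterclockwise from above, so the knob first moves to the holder's -y; stop at 1.9. Starts at 0 to 0.12, turns with light friction (0.05 N m), stays where left. Wide open: beyond 1.4.
- lever_hinge (a point): point on the hinge axis, at the height of the underside of the lever's bar (120 mm above the worktop). Its axes turn with the lever: the bar points to its own -x.
- lever_knob (a point): centre of the grip of the red upright knob at the bar's free end: 16 mm thick, round, 38 mm tall; this point is 132 mm from the hinge axis and 150 mm above the worktop, 17 mm below the knob's top and 20 mm above the top of the bar, which is 16 mm wide and 9 mm thick.
- bottle: the brown bottle with yellow screw cap, 48 mm in diameter, 105 mm tall, about 110 g (varies), loose in the socket. Origin: centre of its underside; z points to the cap. The straight body reaches about 60 mm up, the cap is 30 mm wide. Shut, the lever clears the cap by about 3 mm and lets the bottle rise no farther.
- bottle_mid (a point): point on the bottle's axis 50 mm above its underside, high on the straight body; the height of the raised bottle is taken here. A good place to grip it.
- cup: bystander: small steel cup, 56 mm wide, 64 mm tall; origin centre of underside
- tonic: bystander: green bottle with red cap, 54 mm wide, 111 mm tall; origin centre of underside
- vial_red: bystander: small white vial with red cap, 26 mm wide, 54 mm tall; origin centre of underside
- vial_blue: bystander: small white vial with blue cap, 26 mm wide, 54 mm tall; origin centre of underside
There are look-alikes about, which are no part of the job. Of the things that look like the holder, the larger one is meant.

How it is judged:
On the way, in this order (a step that is already met when the one before it is completed fails the run):
1. the lever is swung wide open (beyond 1.4 rad) while the bottle still stands in its socket (value of joint lever above 1.4 rad and z of bottle in the frame of holder below 0.02 m), for 0.1 s.
2. the bottle is drawn up until its underside is clear of the block (z of bottle in the frame of holder above 0.04 m), for 0.1 s.
At the end, for the whole second after the job is handed in: the bottle is held in the fingers, its point 50 mm above the underside at least 20 cm above the worktop, its axis within 20 degrees of level (cap pointing any way), still (below 3 cm/s and 0.2 rad/s), not touching the holder; the lever stands open beyond 1.4 rad (height (world z) of bottle_mid above 0.2 m and angle between bottle's own z axis and vertical between 1.2217 and 1.9199 rad and contact force between bottle and the fingers above 1 N and contact force between bottle and holder below 0.2 N and linear speed of bottle below 0.03 m/s and angular speed of bottle below 0.2 rad/s and value of joint lever above 1.4 rad); the arm keeps its last pose, push and grip.
It fails at once if a bystander (cup, green bottle or a vial) is shifted more than 3 cm (distance of any of cup, tonic, vial_red, vial_blue from where it was at the start of the episode above 0.03 m).
It also fails if it takes over 46 s, if anything falls off the work surface, if the arm or the gripper's body presses on something with over 40 N, if the wrist force passes 120 N, or if a joint passes its speed limit or range.

## Working session

There is one attempt and no reset: what is moved stays moved. The work goes in short steps, Python scripts to look and compute and a shell command to move; the robot and the scene stay as the last step left them, time stands still between calls to the robot, and variables do not carry over. Pictures are saved under pics/ and viewed, and the job is handed in when it is done.

```bash
mkdir -p pics; python3 - <<'E'
from workcell import read_state, grab_frame
import cv2, numpy as np
s=read_state()
for k,v in s.items(): print(k,np.round(v,4).tolist())
for n in ("side","top"):
    f=grab_frame(n)
    cv2.imwrite(f"pics/{n}0.png",f["color"][:,:,::-1])
    np.savez(f"{n}0.npz",**f)
    print(n,{k:np.round(v,4).tolist() for k,v in f.items() if k not in("color","z_map")})
E
```

```text
time 0.0
qpos [1.1641, 0.4695, -0.0486, 1.5337, 0.0241, 1.141, -0.0823]
qd [0.0014, 0.001, -0.0009, -0.0004, -0.0008, 0.0008, 0.0003]
effort [0.0008, -51.0297, -0.0457, -23.7709, 0.0108, 0.0077, 0.0]
tool_pos [0.2488, -0.6268, 0.2303]
eef_rot [[0.3689, -0.9295, -0.0008], [-0.9295, -0.3689, 0.0018], [-0.002, 0.0001, -1.0]]
wrist_force [0.1219, 0.7344, -0.552]
wrist_torque [0.025, -0.0016, -0.0017]
opening 1.0037
side {'fov_y': 51.3969, 'cx': 322.9675, 'cy': 203.9953, 'position': [0.1251, -1.1494, 0.7525], 'rotation': [[0.9366, 0.1786, -0.3015], [-0.3499, 0.4315, -0.8315], [-0.0184, 0.8843, 0.4666]]}
top {'fov_y': 46.4702, 'cx': 312.2092, 'cy': 197.0339, 'position': [0.4103, 0.0266, 1.2908], 'rotation': [[0.0159, 0.9938, -0.1101], [-0.9997, 0.0176, 0.0149], [0.0167, 0.1098, 0.9938]]}
```

```bash
ls .
```

```text
pics
side0.npz
top0.npz
```

View pics/side0.png

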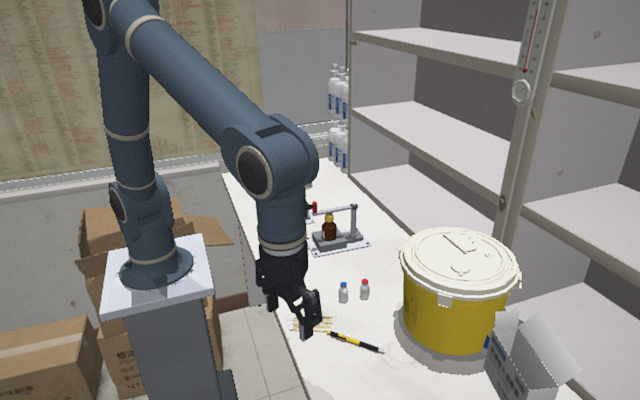

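View pics/top0.png

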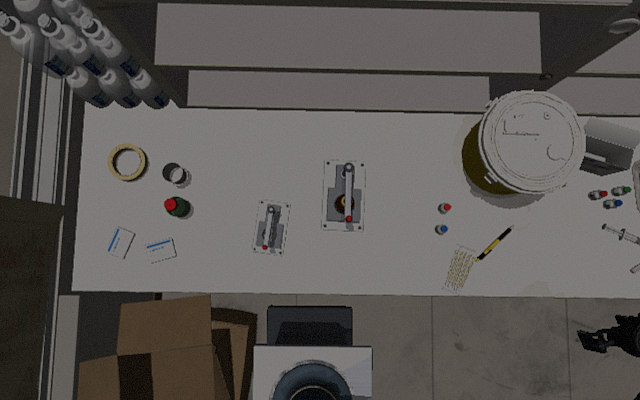

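Side view: the larger holder with the brown bottle is at about (335,225) and the red knob at (314,208). Top view: the holder is at (345,195) with its red knob at (348,219), the small look-alike at (270,228), the cup at (175,172), the tonic at (178,207) and the vials at (445,208) and (441,229).

```bash
cat > h.py <<'E'
import numpy as np, cv2
def load(n): return dict(np.load(n))
def foc(f): return 200/np.tan(np.radians(float(f["fov_y"]))/2)
def pts(f):
    v,u=np.mgrid[0:400,0:640]; F=foc(f); z=f["z_map"]
    c=np.stack([(u-f["cx"])/F*z,-(v-f["cy"])/F*z,-z],-1)
    return c@f["rotation"].T+f["position"]
def ray(f,u,v,h):
    F=foc(f); d=np.array([(u-f["cx"])/F,-(v-f["cy"])/F,-1])@f["rotation"].T
    return f["position"]+d*(h-f["position"][2])/d[2]
def proj(f,p):
    c=(np.asarray(p)-f["position"])@f["rotation"]; F=foc(f)
    return np.array([f["cx"]+F*c[0]/-c[2], f["cy"]-F*c[1]/-c[2]])
E
python3 - <<'E'
from h import *
for n,(x0,y0,w,h) in (("top",(240,145,140,105)),("side",(280,170,110,90))):
    f=load(n+"0.npz"); P=pts(f); hsv=cv2.cvtColor(f["color"],cv2.COLOR_RGB2HSV)
    H,S,V=[hsv[...,i].astype(int) for i in range(3)]
    box=np.zeros((400,640),bool); box[y0:y0+h,x0:x0+w]=1
    for nm,m in (("red",((H<6)|(H>172))&(S>140)&(V>70)),("yel",(H>20)&(H<34)&(S>140)&(V>90)),("brown",(H>4)&(H<20)&(S>120)&(V<120))):
        k,l,st,ce=cv2.connectedComponentsWithStats((m&box).astype(np.uint8))
        for i in range(1,k):
            if st[i,4]>4:
                q=P[l==i]; print(n,nm,st[i].tolist(),np.round(ce[i],1),np.round(np.median(q,0),3),"zmax",q[:,2].max().round(3))
    print(n,"table z",np.median(P[250:280,150:230,2]) if n=="top" else np.median(P[300:320,370:400,2]))
    im=cv2.resize(f["color"][y0:y0+h,x0:x0+w],None,fx=5,fy=5,interpolation=cv2.INTER_CUBIC)
    cv2.imwrite(f"pics/{n}crop.png",np.clip(im[:,:,::-1].astype(float)*1.3,0,255)[:600])
E
```

```text
top red [347, 216, 5, 5, 21] [348.6 218. ] [ 0.485 -0.08   0.166] zmax 0.17
top red [263, 245, 3, 4, 11] [263.9 246.6] [0.413 0.127 0.124] zmax 0.126
top yel [342, 197, 3, 8, 13] [342.6 200.2] [ 0.535 -0.069  0.11 ] zmax 0.113
top brown [335, 195, 8, 15, 45] [339.3 202.6] [ 0.531 -0.064  0.076] zmax 0.086
top brown [351, 204, 3, 5, 7] [352.1 205.9] [ 0.521 -0.096  0.076] zmax 0.131
top table z 0.0010093866382269168
side red [313, 202, 4, 11, 29] [314.2 206.9] [ 0.483 -0.084  0.15 ] zmax 0.752
side yel [325, 214, 8, 9, 59] [328.7 218.1] [ 0.527 -0.088  0.103] zmax 0.115
side brown [323, 222, 13, 19, 182] [329.4 230.6] [ 0.527 -0.097  0.064] zmax 0.752
side table z 0.00044432747191275324[ WARN:0@0.198] global loadsave.cpp:1063 imwrite_ Unsupported depth image for selected encoder is fallbacked to CV_8U.
```

View pics/topcrop.png

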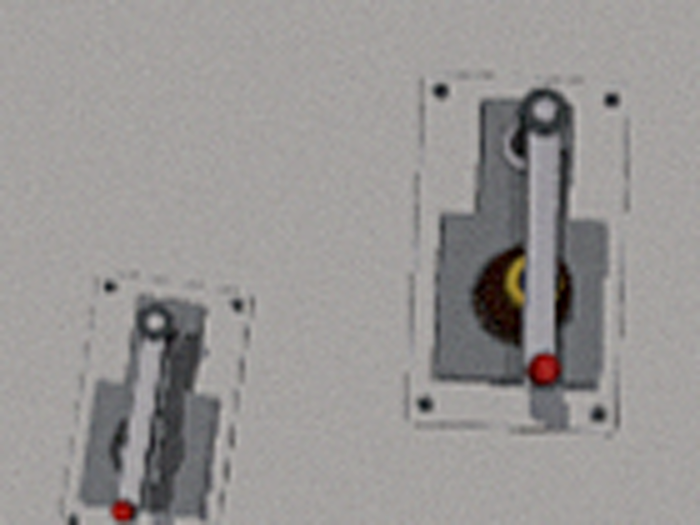

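View pics/sidecrop.png

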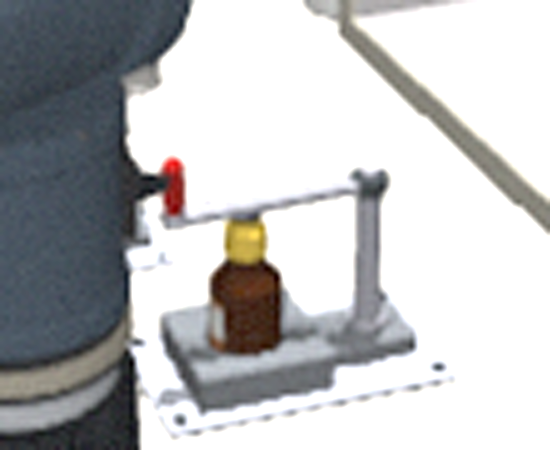

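```bash
python3 - <<'E'
from h import *
f=load("top0.npz"); g=load("side0.npz")
c=lambda x,y:(240+(x-2)/5,145+(y-2)/5)
S=[ray(f,*c(*p),.006) for p in [(441,91),(612,100),(425,404),(598,413)]]
print(np.round(S,4))
ax=((S[0]-S[2])+(S[1]-S[3]))/2; yaw=np.arctan2(ax[1],ax[0]); cen=np.mean(S,0)
ay=((S[0]-S[1])+(S[2]-S[3]))/2
print("yaw",yaw,"yaw from y",np.arctan2(-ay[0],ay[1]),"cen",cen,np.linalg.norm(ax),np.linalg.norm(ay))
e=np.array([np.cos(yaw),np.sin(yaw)]); n=np.array([-e[1],e[0]])
o=cen[:2]-.028*e; print("origin",o,"post",o+.085*e)
B=[ray(f,*c(*p),.03) for p in [(442,214),(608,221),(435,379),(598,387)]]
print("block",np.round(B,4),"cen",np.mean(B,0), "size",np.linalg.norm(B[2]-B[3]),np.linalg.norm(B[1]-B[3]))
hub=ray(f,*c(545,110),.135); print("hub",hub)
kn=ray(f,348.6,218,.166); print("knob",kn)
d=kn-hub;print("len",np.linalg.norm(d[:2]),"bar ang",np.arctan2(-d[1],-d[0])-yaw)
# side view: post hub & knob
G=lambda x,y:(280+(x-2)/5,170+(y-2)/5)
print("side knob",ray(g,*G(175,187),.150),"hub",ray(g,*G(372,172),.135))
print("side botcap",ray(g,*G(245,240),.103))
for nm,p in (("o",[*o,.115]),): print(proj(f,p),proj(g,p))
E
```

```text
[[ 0.6498 -0.0347  0.006 ]
 [ 0.6465 -0.1306  0.006 ]
 [ 0.4746 -0.028   0.006 ]
 [ 0.4712 -0.1236  0.006 ]]
yaw -0.039086702216627474 yaw from y -0.03476798903909317 cen [ 0.56052944 -0.07925328  0.006     ] 0.1754386788427389 0.09582565062579505
origin [ 0.53255083 -0.07815913] post [ 0.6174859  -0.08148065]
block [[ 0.5772 -0.0349  0.03  ]
 [ 0.575  -0.1258  0.03  ]
 [ 0.487  -0.0322  0.03  ]
 [ 0.4841 -0.1208  0.03  ]] cen [ 0.53084026 -0.07843619  0.03      ] size 0.08855018872628938 0.09100251347764622
hub [ 0.61706981 -0.08107587  0.135     ]
knob [ 0.48543062 -0.07910678  0.166     ]
len 0.1316539144197795 bar ang 0.02412960578483795
side knob [ 0.48373284 -0.08454317  0.15      ] hub [ 0.61515139 -0.08688513  0.135     ]
side botcap [ 0.52899935 -0.08498409  0.103     ]
[346.46845108 200.77668096] [328.82223287 213.08985259]
```

Both views agree to about 5 mm. Holder is at about (0.532,-0.079) with yaw -0.037, the hinge at (0.617,-0.082), and the knob at (0.485,-0.080) 132 mm from the hinge, as specified. The lever is at about 0.02 rad. First move is toward the +y side of the knob, with the fingers closing on the way.

```bash
python3 -m handwheel '[[-1,-0.93,0,0,0],[-1,-0.93,0,0,0],[-1,-0.93,0,0,0],[-1,-0.93,0,0,0]]' 30
python3 -m handwheel '[[-1,-0.93,0,0,0],[-1,-0.93,0,0,0],[-1,-0.93,0,0,0],[-1,-0.93,0,0,0]]'
```

```text
time: 0.43
tool_pos: [0.3089, -0.4722, 0.2307]
eef_rot: [[0.369, -0.929, -0.0], [-0.929, -0.369, 0.001], [-0.001, -0.0, -1.0]]
wrist_force: [1.4, -0.3, 0.5]
opening: 0.456
time: 0.77
tool_pos: [0.3682, -0.3194, 0.2311]
eef_rot: [[0.369, -0.929, -0.0], [-0.929, -0.369, 0.0], [-0.0, 0.0, -1.0]]
wrist_force: [0.4, -0.6, -0.7]
opening: -0.0
```

```bash
python3 -m handwheel '[[-0.98,-0.92,0,0,0],[-0.98,-0.92,0,0,0],[-0.98,-0.92,0,0,0],[-0.98,-0.92,0,0,0]]'
python3 -m handwheel '[[-0.98,-0.92,0,0.24,0],[-0.98,-0.92,0,0.24,0],[-0.98,-0.92,0,0.24,0],[-0.98,-0.92,0,0.24,0],[-0.98,-0.92,0,0.24,0]]'
python3 - <<'E'
from h import *
from workcell import grab_frame
for n in ("side","top"):
    f=grab_frame(n); np.savez(f"{n}1.npz",**f)
    cv2.imwrite(f"pics/{n}1.png",f["color"][:,:,::-1])
E
```

```text
time: 1.1
tool_pos: [0.4275, -0.1691, 0.2313]
eef_rot: [[0.37, -0.929, 0.0], [-0.929, -0.37, 0.0], [-0.0, -0.0, -1.0]]
wrist_force: [1.2, -0.3, -0.6]
opening: -0.001
time: 1.52
tool_pos: [0.4876, -0.0159, 0.2315]
eef_rot: [[0.005, -1.0, 0.001], [-1.0, -0.005, 0.003], [-0.003, -0.001, -1.0]]
wrist_force: [0.5, 1.1, 1.2]
opening: -0.002
```

View pics/side1.png

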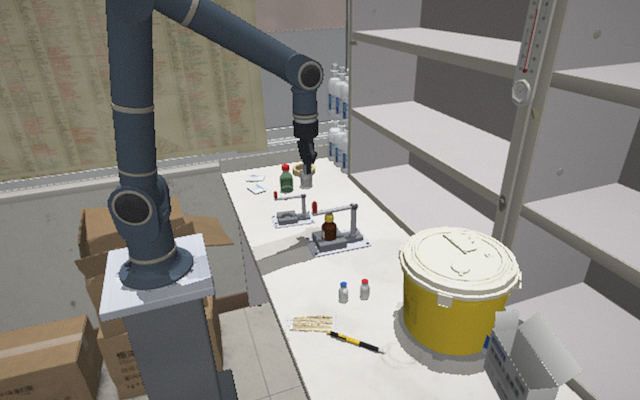

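View pics/top1.png

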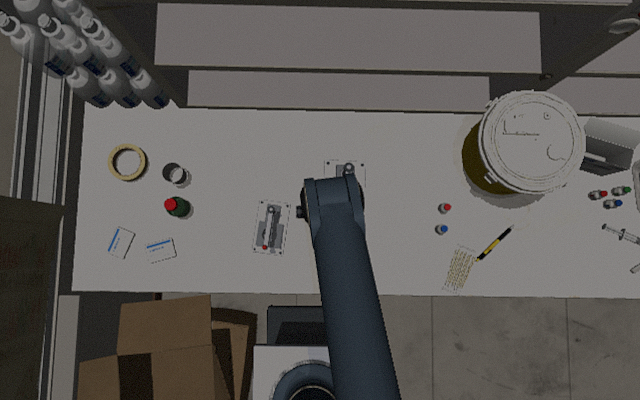

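The side view now shows the bottle and knob clearly (bottle 330,230; knob 314,208), with the fingertips at about (310,172). I'll check the calibration with the tip, then remeasure the knob, cap and bottle.

```bash
python3 - <<'E'
from h import *
g=load("side1.npz"); f=load("top0.npz")
print("tip proj",proj(g,[.4876,-.0159,.2315]))
im=cv2.resize(g["color"][140:250,270:390],None,fx=5,fy=5,interpolation=cv2.INTER_CUBIC)
cv2.imwrite("pics/side1c.png",im[:,:,::-1])
for nm,p in (("knob",[.485,-.080,.150]),("knobtop",[.485,-.080,.167]),("hub",[.617,-.082,.135]),("captop",[.532,-.079,.115]),("under",[.532,-.079,.03]),("vials",None)):
    if p: print(nm,proj(g,p).round(1),((proj(g,p)-[270,140])*5+2).round())
for u,v in ((445,208),(441,229)): print(ray(f,u,v,.05))
print("cup",ray(f,175,172,.06),"lookalike",ray(f,270,228,.02))
E
```

```text
tip proj [307.70107737 174.09582922]
knob [314.5 206.3] [224. 333.]
knobtop [314.3 201.4] [224. 309.]
hub [353.9 203.2] [421. 318.]
captop [328.8 213.2] [296. 368.]
under [329.1 236.1] [297. 483.]
[ 0.52447008 -0.34907938  0.05      ]
[ 0.46794832 -0.33746198  0.05      ]
cup [0.60720387 0.37438861 0.06      ] lookalike [0.46430808 0.12109797 0.02      ]
```

View pics/side1c.png

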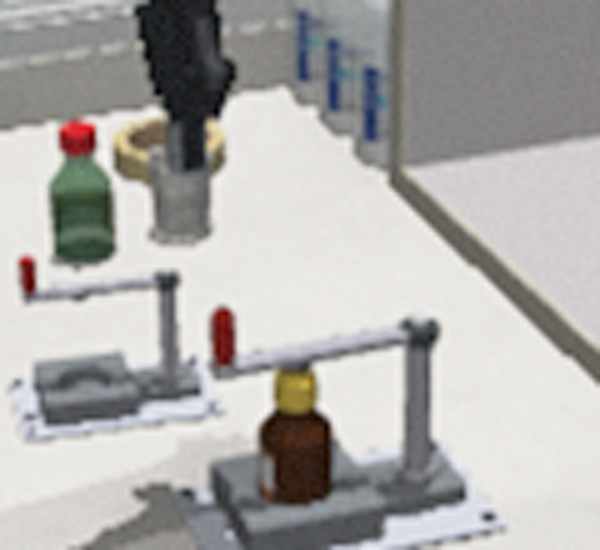

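The projections match the picture within 1 px: tip at (308,174), knob at (314,206), hub at (354,203). Next I lower beside the knob and compute the arc.

```bash
python3 -m handwheel '[[0,0,0.74,0,0],[0,0,0.74,0,0],[0,0,0.74,0,0],[0,0,0.74,0,0]]'
python3 - <<'E'
from h import *
from workcell import read_state
s=read_state(); p=s["tool_pos"]; R=np.array(s["eef_rot"])
print(p)
for a in np.arange(0,1.7,.12):
    P=np.array([.617-.132*np.cos(a)-.024*np.sin(a),-.082-.132*np.sin(a)+.024*np.cos(a),p[2]])
    print(round(a,2),P.round(3),((P-p)@R/.12).round(2))
E
```

```text
time: 1.95
tool_pos: [0.484, -0.0232, 0.1404]
eef_rot: [[-0.0, -1.0, -0.007], [-1.0, 0.0, -0.0], [0.0, 0.007, -1.0]]
wrist_force: [0.1, -0.7, 1.2]
opening: 0.0
[ 0.48397312 -0.02315036  0.1403766 ]
0.0 [ 0.485 -0.058  0.14 ] [ 0.29 -0.01 -0.  ]
0.12 [ 0.483 -0.074  0.14 ] [0.42 0.01 0.  ]
0.24 [ 0.483 -0.09   0.14 ] [0.56 0.01 0.  ]
0.36 [ 0.485 -0.106  0.14 ] [ 0.69 -0.01  0.  ]
0.48 [ 0.489 -0.122  0.14 ] [ 0.82 -0.04 -0.  ]
0.6 [ 0.495 -0.137  0.14 ] [ 0.95 -0.09 -0.  ]
0.72 [ 0.502 -0.151  0.14 ] [ 1.07 -0.15 -0.  ]
0.84 [ 0.511 -0.164  0.14 ] [ 1.18 -0.23 -0.  ]
0.96 [ 0.522 -0.176  0.14 ] [ 1.28 -0.31 -0.  ]
1.08 [ 0.534 -0.187  0.14 ] [ 1.37 -0.41 -0.  ]
1.2 [ 0.547 -0.196  0.14 ] [ 1.44 -0.52 -0.  ]
1.32 [ 0.561 -0.204  0.14 ] [ 1.51 -0.64 -0.  ]
1.44 [ 0.576 -0.21   0.14 ] [ 1.55 -0.77 -0.01]
1.56 [ 0.592 -0.214  0.14 ] [ 1.59 -0.9  -0.01]
1.68 [ 0.608 -0.216  0.14 ] [ 1.61 -1.03 -0.01]
```

```bash
python3 -m handwheel '[[0.15,0,0,0,0],[0.29,-0.01,0,0,0],[0.42,0.01,0,0,0],[0.56,0.01,0,0,0],[0.69,-0.01,0,0,0],[0.82,-0.04,0,0,0],[0.95,-0.09,0,0,0]]'
python3 - <<'E'
from h import *
from workcell import read_state,grab_frame
s=read_state(); p=s["tool_pos"]; R=np.array(s["eef_rot"])
print(p)
for a in np.arange(.72,1.72,.12):
    P=np.array([.617-.132*np.cos(a)-.024*np.sin(a),-.082-.132*np.sin(a)+.024*np.cos(a),p[2]])
    print(round(a,2),P.round(3),((P-p)@R/.12).round(2))
f=grab_frame("side");np.savez("side2.npz",**f)
cv2.imwrite("pics/side2.png",cv2.resize(f["color"][140:260,270:400],None,fx=5,fy=5)[:,:,::-1])
E
```

```text
time: 2.53
tool_pos: [0.4986, -0.1374, 0.1455]
eef_rot: [[-0.0, -1.0, 0.004], [-1.0, 0.0, -0.001], [0.001, -0.004, -1.0]]
wrist_force: [-0.2, 0.9, -0.4]
opening: 0.002
[ 0.4985749  -0.13744647  0.14546186]
0.72 [ 0.502 -0.151  0.145] [ 0.11 -0.03  0.  ]
0.84 [ 0.511 -0.164  0.145] [ 0.22 -0.1   0.  ]
0.96 [ 0.522 -0.176  0.145] [ 0.32 -0.19  0.  ]
1.08 [ 0.534 -0.187  0.145] [ 0.41 -0.29  0.  ]
1.2 [ 0.547 -0.196  0.145] [ 0.49 -0.4   0.  ]
1.32 [ 0.561 -0.204  0.145] [ 0.55 -0.52  0.  ]
1.44 [ 0.576 -0.21   0.145] [ 0.6  -0.65  0.  ]
1.56 [ 0.592 -0.214  0.145] [ 0.64 -0.78  0.  ]
1.68 [ 0.608 -0.216  0.145] [ 0.65 -0.91  0.  ]
```

View pics/side2.png

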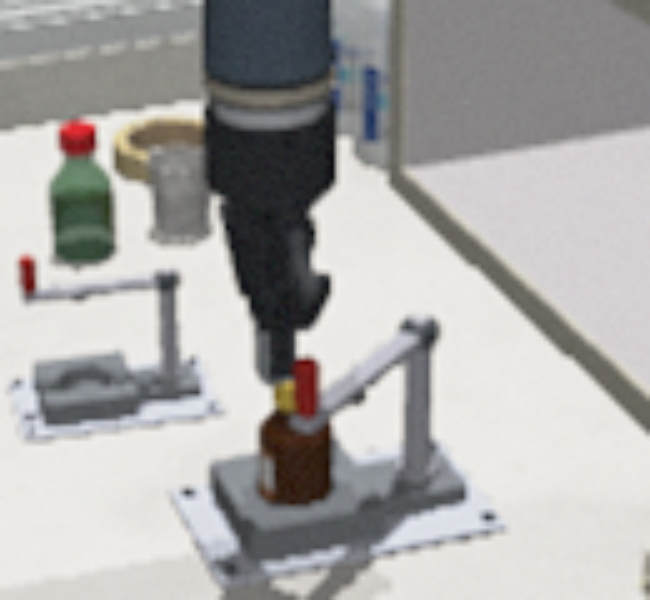

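The lever is about halfway open (knob at crop (306,385)) and the bottle is still standing. Continuing the arc.

```bash
python3 -m handwheel '[[0.11,-0.03,0,0,0],[0.22,-0.1,0.02,0,0],[0.32,-0.19,0.02,0,0],[0.41,-0.29,0.02,0,0],[0.49,-0.4,0.02,0,0],[0.55,-0.52,0.02,0,0],[0.6,-0.65,0.02,0,0],[0.64,-0.78,0.02,0,0],[0.65,-0.88,0.02,0,0],[0.65,-0.88,0.02,0,0]]'
python3 - <<'E'
from h import *
from workcell import grab_frame
f=grab_frame("side");np.savez("side3.npz",**f)
cv2.imwrite("pics/side3.png",cv2.resize(f["color"][140:260,270:400],None,fx=5,fy=5)[:,:,::-1])
P=pts(f);hsv=cv2.cvtColor(f["color"],cv2.COLOR_RGB2HSV);m=((hsv[...,0]<6)|(hsv[...,0]>172))&(hsv[...,1]>140)&(hsv[...,2]>70)
m[:,:310]=0;m[:,400:]=0;m[:150]=0;m[260:]=0
v,u=np.nonzero(m);print(len(u),u.mean(),v.mean());k=ray(f,u.mean(),v.mean(),.15);print(k);d=k-[.617,-.082,.15];print("theta",np.arctan2(-d[1],-d[0])+.037,np.linalg.norm(d[:2]))
E
```

```text
time: 3.42
tool_pos: [0.6057, -0.2146, 0.1405]
eef_rot: [[0.001, -1.0, 0.003], [-1.0, -0.001, -0.0], [0.0, -0.003, -1.0]]
wrist_force: [0.0, 0.5, 0.2]
opening: 0.0
37 375.05405405405406 218.02702702702703
[ 0.623772   -0.21567539  0.15      ]
theta 1.6584130893833324 0.13384681015836816
```

View pics/side3.png

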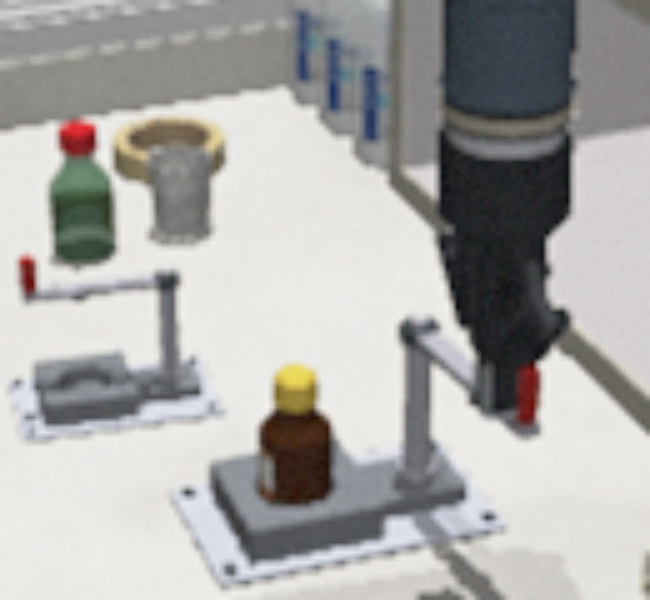

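The lever reads about 1.66 rad (knob at crop (528,395)) and the bottle is standing clear with the cap at (295,388). I'll nudge it a little further for margin, then retreat up and over the bottle with the jaws opening.

```bash
python3 -m handwheel '[[0,-0.06,0,0,0],[0,-0.1,0,0,0],[0,-0.1,0,0,0],[-0.05,0.05,0,0,0],[-0.05,0.1,-0.4,0,0],[-0.3,0.3,-0.8,0,0],[-0.6,0.5,-0.85,0,0.5],[-1,0.6,-0.85,0,1],[-1,0.6,-0.85,0,1],[-1,0.6,-0.85,0,1]]'
python3 - <<'E'
from h import *
from workcell import grab_frame,read_state
f=grab_frame("side");np.savez("side4.npz",**f)
cv2.imwrite("pics/side4.png",cv2.resize(f["color"][140:260,270:400],None,fx=5,fy=5)[:,:,::-1])
hsv=cv2.cvtColor(f["color"],cv2.COLOR_RGB2HSV);m=((hsv[...,0]<6)|(hsv[...,0]>172))&(hsv[...,1]>140)&(hsv[...,2]>70)
m[:,310:400]&=True;m[:,:310]=0;m[:,400:]=0;m[:150]=0;m[260:]=0
v,u=np.nonzero(m);k=ray(f,u.mean(),v.mean(),.15);d=k-[.617,-.082,.15];print("theta",np.arctan2(-d[1],-d[0])+.037,np.linalg.norm(d[:2]))
y=(hsv[...,0]>20)&(hsv[...,0]<34)&(hsv[...,1]>140);y[:,:310]=0;y[:,350:]=0;y[:200]=0;y[240:]=0
v,u=np.nonzero(y);print("cap",u.mean(),v.mean(),ray(f,u.mean(),v.mean(),.105))
s=read_state();p=s["tool_pos"];R=np.array(s["eef_rot"]);print(p,((np.array([.532,-.080,.20])-p)@R/.12).round(2))
E
```

```text
time: 4.3
tool_pos: [0.5295, -0.0868, 0.2442]
eef_rot: [[0.01, -1.0, 0.002], [-1.0, -0.01, 0.002], [-0.002, -0.002, -1.0]]
wrist_force: [0.4, 0.4, -1.5]
opening: 0.563
theta 1.7194941303440612 0.133852227052998
cap 328.758064516129 217.8709677419355 [ 0.52759506 -0.09004991  0.105     ]
[ 0.53034128 -0.09038805  0.24361217] [-0.09 -0.01  0.36]
```

View pics/side4.png

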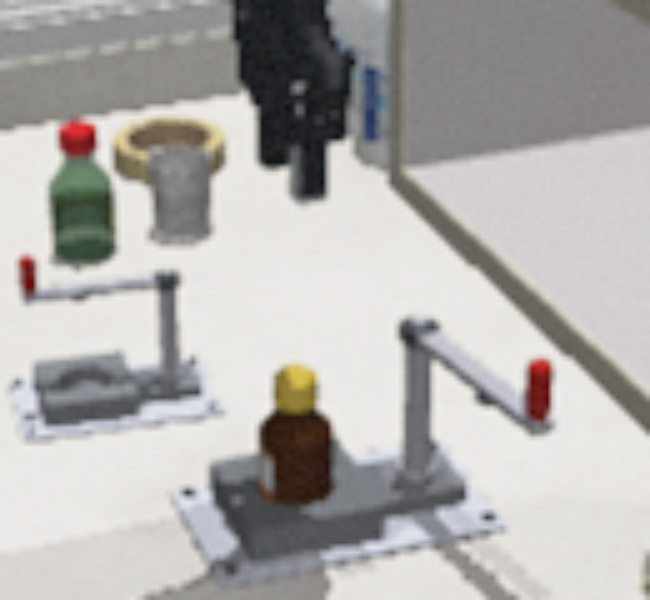

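The lever stays at about 1.72 rad, and the cap at crop (295,388) puts the bottle at about (0.532,-0.080). Going down around the bottle.

```bash
python3 -m handwheel '[[-0.09,-0.01,0.3,0,1],[-0.09,-0.01,0.5,0,1],[-0.09,-0.01,0.6,0,1],[-0.09,-0.01,0.6,0,1],[-0.09,-0.01,0.6,0,1]]'
python3 - <<'E'
from h import *
from workcell import read_state
s=read_state();p=s["tool_pos"];R=np.array(s["eef_rot"]);print(p,s["opening"],((np.array([.532,-.080,.048])-p)@R/.12).round(2))
E
```

```text
time: 4.77
tool_pos: [0.532, -0.0842, 0.1696]
eef_rot: [[-0.001, -1.0, -0.001], [-1.0, 0.001, -0.0], [0.0, 0.001, -1.0]]
wrist_force: [0.1, -0.7, -0.1]
opening: 0.999
[ 0.53196983 -0.0841795   0.16961922] 0.9991916944870014 [-0.04 -0.    1.01]
```

```bash
python3 -m handwheel '[[-0.03,0,0.3,0,1],[-0.03,0,0.6,0,1],[-0.03,0,0.85,0,1],[-0.03,0,1,0,1],[-0.03,0,1,0,1],[-0.03,0,1,0,1]]'
python3 - <<'E'
from h import *
from workcell import grab_frame
f=grab_frame("side");np.savez("side5.npz",**f)
cv2.imwrite("pics/side5.png",cv2.resize(f["color"][140:260,270:400],None,fx=5,fy=5)[:,:,::-1])
E
```

```text
time: 5.27
tool_pos: [0.5329, -0.08, 0.0507]
eef_rot: [[0.0, -1.0, 0.001], [-1.0, -0.0, -0.0], [0.0, -0.001, -1.0]]
wrist_force: [-0.2, 0.0, -0.5]
opening: 1.004
```

View pics/side5.png

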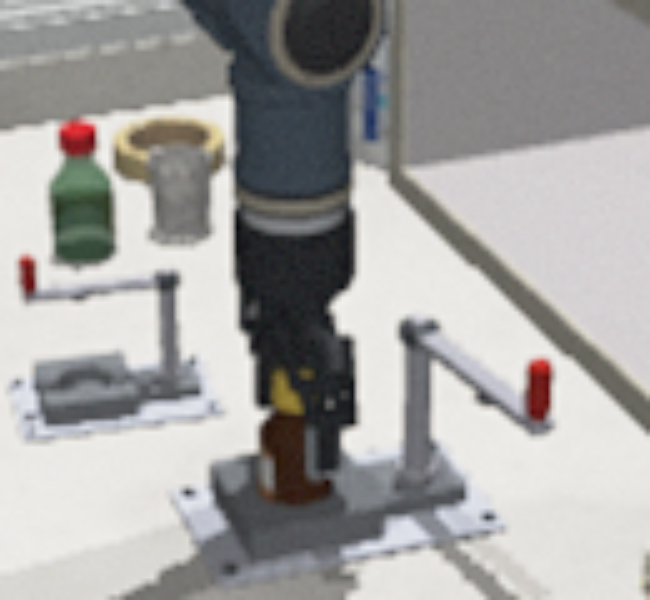

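The fingers straddle the bottle (crop (295,470)). I'll lower a little, close, check, then lift.

```bash
python3 -m handwheel '[[0,0,-0.0,0,1],[0,0,0.04,0,0.7],[0,0,0.04,0,0],[0,0,0.04,0,0],[0,0,0.04,0,0],[0,0,0.04,0,0],[0,0,0.04,0,0],[0,0,0.04,0,0]]' 35
python3 -m handwheel '[[0,0,-0.1,0,0],[0,0,-0.25,0,0],[0,0,-0.45,0,0],[0,0,-0.65,0,0],[0,0,-0.85,0,0],[0,0,-1,0,0],[0,0,-1,0,0],[0,0,-1,0,0]]'
python3 - <<'E'
from h import *
from workcell import grab_frame
f=grab_frame("side");np.savez("side6.npz",**f)
cv2.imwrite("pics/side6.png",cv2.resize(f["color"][140:260,270:400],None,fx=5,fy=5)[:,:,::-1])
E
```

```text
time: 5.98
tool_pos: [0.5326, -0.0794, 0.0461]
eef_rot: [[0.001, -1.0, 0.001], [-1.0, -0.001, -0.0], [0.0, -0.001, -1.0]]
wrist_force: [-0.3, -0.0, 5.2]
opening: 0.541
time: 6.65
tool_pos: [0.5323, -0.0797, 0.1663]
eef_rot: [[0.001, -1.0, 0.002], [-1.0, -0.001, -0.001], [0.001, -0.002, -1.0]]
wrist_force: [-1.0, 0.2, -0.9]
opening: 0.542
```

View pics/side6.png

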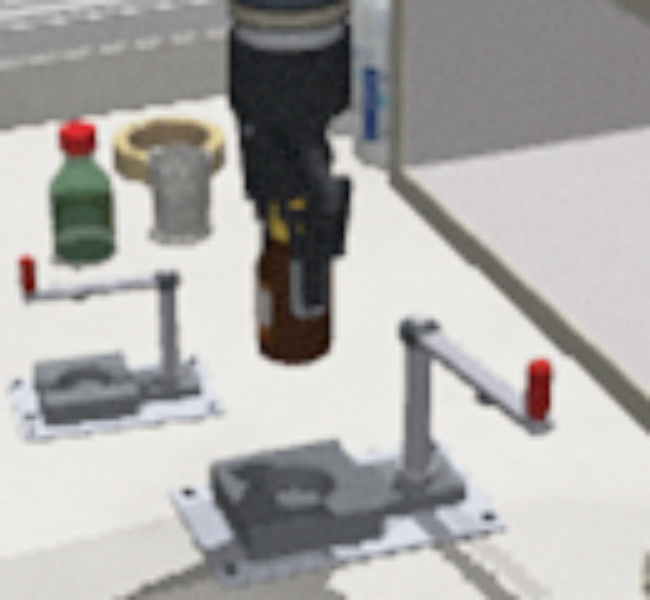

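Bottle is drawn out (underside about 0.13 m up) and the lever is still open. The interface only turns about the tool's z, so I can't tip the bottle with the wrist. Instead I'll pivot it between the pads, with its foot against the block's -x edge and a light grip.

```bash
python3 -m handwheel '[[0,0.3,0,0,0],[0,0.6,0,0,0],[0,0.73,0,0,0],[0,0.73,0.3,0,0],[0,0.73,0.6,0,0],[0,0.73,0.85,0,0],[0,0.73,0.94,0,0],[0,0.73,0.94,0,0],[0,0.73,0.94,0,0]]' 35
python3 - <<'E'
from h import *
from workcell import grab_frame
f=grab_frame("side");np.savez("side7.npz",**f)
cv2.imwrite("pics/side7.png",cv2.resize(f["color"][140:260,270:400],None,fx=5,fy=5)[:,:,::-1])
E
```

```text
time: 7.45
tool_pos: [0.4433, -0.0793, 0.0513]
eef_rot: [[0.001, -1.0, -0.003], [-1.0, -0.001, 0.001], [-0.001, 0.003, -1.0]]
wrist_force: [0.1, -0.2, -0.9]
opening: 0.54
```

View pics/side7.png

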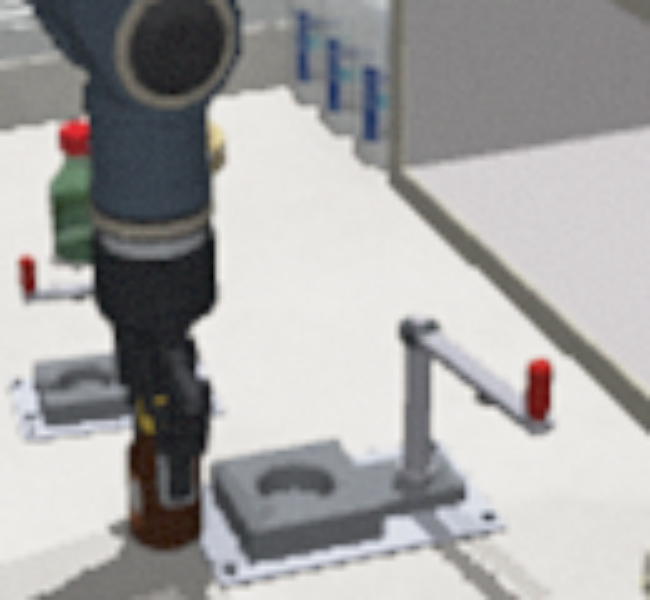

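The bottle's foot is at crop (165,530), just in front of the block face. Pushing +x gently.

```bash
python3 -m handwheel '[[0,-0.08,0,0,0],[0,-0.14,0,0,0],[0,-0.18,0,0,0],[0,-0.22,0,0,0],[0,-0.26,0,0,0],[0,-0.3,0,0,0],[0,-0.33,0,0,0],[0,-0.33,0,0,0]]' 20
python3 - <<'E'
from h import *
from workcell import grab_frame
f=grab_frame("side");np.savez("side8.npz",**f)
cv2.imwrite("pics/side8.png",cv2.resize(f["color"][140:260,270:400],None,fx=5,fy=5)[:,:,::-1])
E
```

```text
time: 8.17
tool_pos: [0.4825, -0.0793, 0.0528]
eef_rot: [[0.001, -1.0, -0.005], [-1.0, -0.001, -0.0], [0.0, 0.005, -1.0]]
wrist_force: [-5.6, 1.2, 4.4]
opening: 0.54
```

View pics/side8.png

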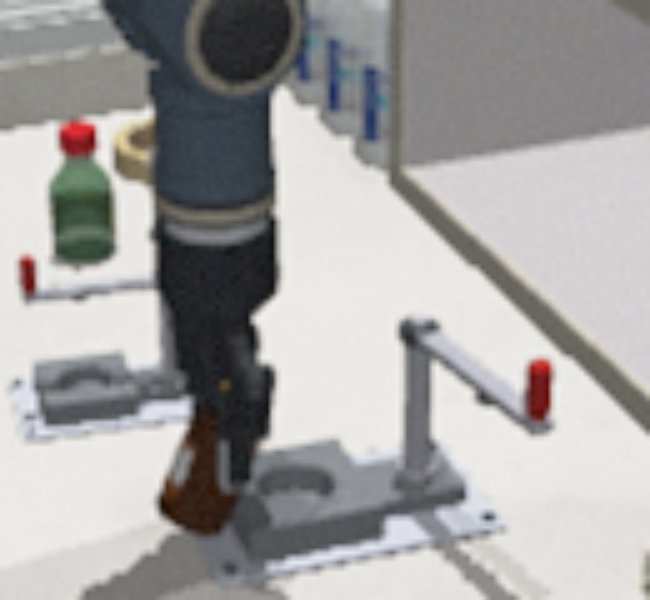

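The bottle is pivoting with only about 6 N of push; its foot at crop (200,500) trails and it leans about 25°. Continuing.

```bash
python3 -m handwheel '[[0,-0.05,0,0,0],[0,-0.1,0,0,0],[0,-0.15,0,0,0],[0,-0.2,0,0,0],[0,-0.25,0,0,0],[0,-0.3,0,0,0],[0,-0.33,0,0,0],[0,-0.33,0,0,0]]'
python3 - <<'E'
from h import *
from workcell import grab_frame
f=grab_frame("side");np.savez("side9.npz",**f)
cv2.imwrite("pics/side9.png",cv2.resize(f["color"][140:260,270:400],None,fx=5,fy=5)[:,:,::-1])
E
```

```text
time: 8.88
tool_pos: [0.526, -0.0795, 0.0531]
eef_rot: [[0.001, -1.0, 0.004], [-1.0, -0.001, 0.0], [-0.0, -0.004, -1.0]]
wrist_force: [0.1, 0.2, 2.6]
opening: 0.538
```

View pics/side9.png

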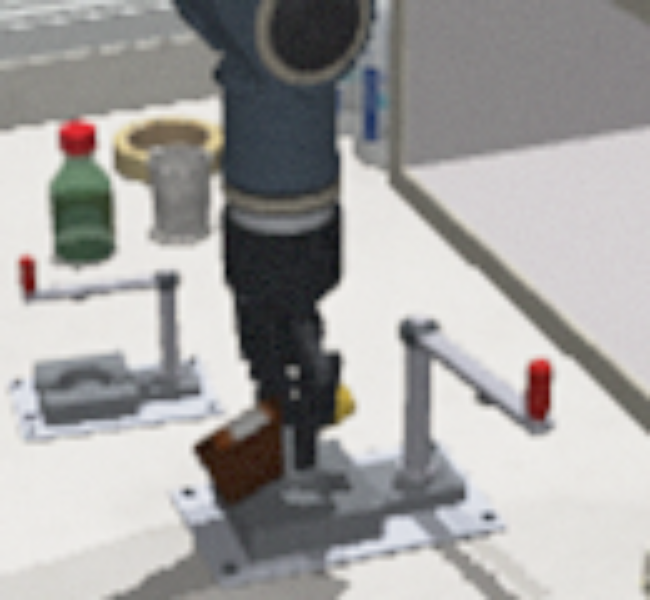

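Tilt is now about 60°, with the cap at crop (345,403) and the foot at (240,455). The holder is blocking further rotation, so I'll firm the grip, lift, and go to the open worktop near (0.62, 0.10) to press the foot rim down and finish leveling.

```bash
python3 -m handwheel '[[0,0,-0.1,0,0],[0,0,-0.3,0,0],[0,0,-0.6,0,0],[-0.3,-0.2,-0.8,0,0],[-0.6,-0.5,-0.8,0,0],[-0.75,-0.78,-0.8,0,0],[-0.75,-0.78,-0.8,0,0],[-0.75,-0.78,-0.8,0,0]]' 45
python3 -m handwheel '[[-0.3,0,0,0,0],[-0.6,0,0,0,0],[-0.75,0,0.2,0,0],[-0.75,0,0.5,0,0],[-0.75,0,0.8,0,0],[-0.75,0,0.8,0,0]]' 45
python3 - <<'E'
from h import *
from workcell import grab_frame
f=grab_frame("side");np.savez("side10.npz",**f)
cv2.imwrite("pics/side10.png",cv2.resize(f["color"][120:240,250:380],None,fx=5,fy=5)[:,:,::-1])
E
```

```text
time: 9.6
tool_pos: [0.6202, 0.0145, 0.1497]
eef_rot: [[0.005, -1.0, 0.005], [-1.0, -0.005, 0.003], [-0.003, -0.005, -1.0]]
wrist_force: [-0.2, 0.5, -1.4]
opening: 0.534
time: 10.1
tool_pos: [0.6113, 0.0981, 0.046]
eef_rot: [[0.001, -1.0, -0.013], [-1.0, -0.001, -0.004], [0.004, 0.013, -1.0]]
wrist_force: [-1.1, -1.2, -1.7]
opening: 0.536
```

View pics/side10.png

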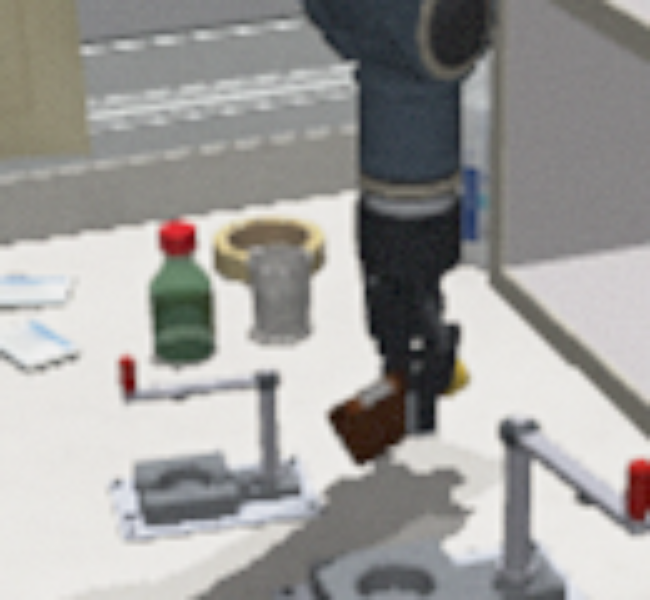

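The bottle is held at about 60° over free worktop (foot at crop (370,420)). Now a slow press down with a light grip.

```bash
python3 -m handwheel '[[0,0,0,0,0],[0,0,0,0,0],[0,0,0.06,0,0],[0,0,0.12,0,0],[0,0,0.18,0,0],[0,0,0.22,0,0],[0,0,0.26,0,0],[0,0,0.29,0,0],[0,0,0.29,0,0]]' 20
python3 - <<'E'
from workcell import grab_frame,read_state
from h import *
print(read_state()["tool_pos"],read_state()["wrist_force"])
f=grab_frame("side");np.savez("side11.npz",**f)
cv2.imwrite("pics/side11.png",cv2.resize(f["color"][120:240,250:380],None,fx=5,fy=5)[:,:,::-1])
E
```

```text
time: 10.9
tool_pos: [0.6211, 0.1005, 0.0195]
eef_rot: [[0.0, -1.0, 0.008], [-1.0, -0.0, 0.001], [-0.001, -0.008, -1.0]]
wrist_force: [3.5, -0.4, 6.4]
opening: 0.534
[0.62106893 0.10050491 0.01953167] [ 3.51918268 -0.36860081  6.42955818]
```

View pics/side11.png

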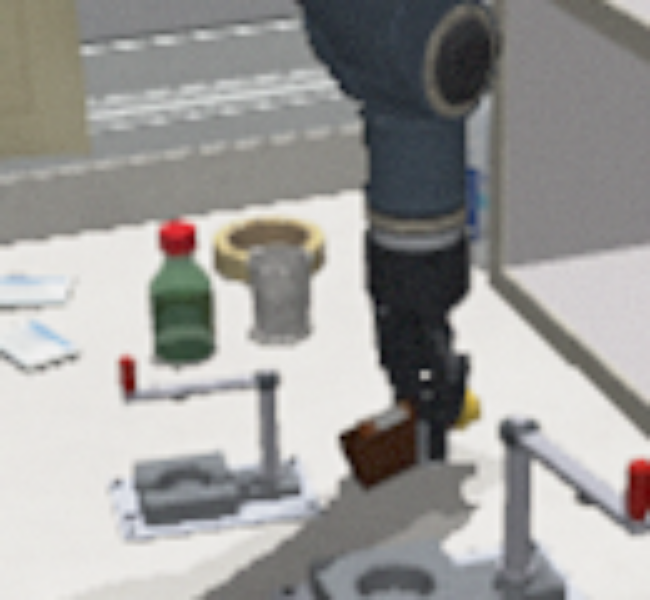

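Contact force is 6 N and it's turning toward level. Lowering another 12 mm or so.

```bash
python3 -m handwheel '[[0,0,0.03,0,0],[0,0,0.06,0,0],[0,0,0.09,0,0],[0,0,0.11,0,0],[0,0,0.11,0,0],[0,0,0.11,0,0]]' 20
python3 - <<'E'
from workcell import grab_frame,read_state
from h import *
print(read_state()["tool_pos"],read_state()["wrist_force"])
f=grab_frame("side");np.savez("side12.npz",**f)
cv2.imwrite("pics/side12.png",cv2.resize(f["color"][120:240,250:380],None,fx=5,fy=5)[:,:,::-1])
E
```

```text
time: 11.45
tool_pos: [0.621, 0.1013, 0.0066]
eef_rot: [[0.001, -1.0, 0.008], [-1.0, -0.001, 0.002], [-0.002, -0.008, -1.0]]
wrist_force: [3.6, 0.4, 7.1]
opening: 0.536
[0.62104818 0.10134397 0.00660469] [3.58984208 0.42864581 7.06050267]
```

View pics/side12.png

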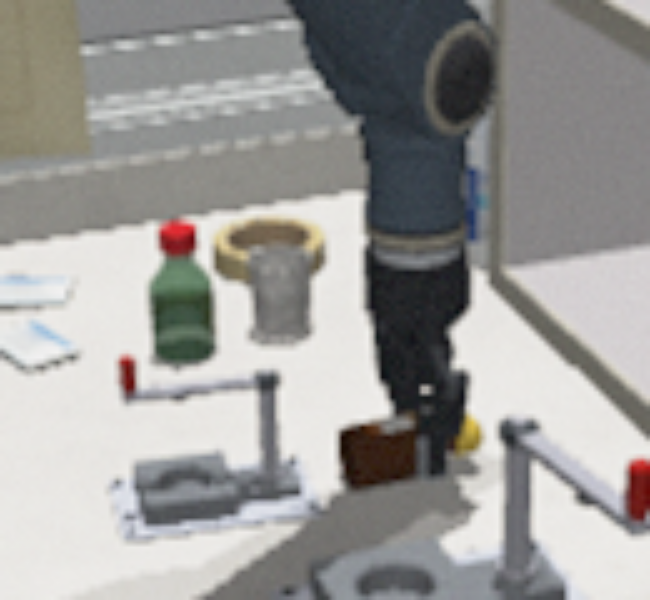

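It's nearly level now. I'll open slightly so it settles flat on the worktop between the fingers, shift the grip about 8 mm toward its middle, and regrip firmly.

```bash
python3 -m handwheel '[[0,0,0,0,0.68],[0,0,0,0,0.68],[0,0,0,0,0.68],[0,0.03,0,0,0.68],[0,0.07,0,0,0.68],[0,0.07,0,0,0],[0,0.07,0,0,0],[0,0.07,0,0,0],[0,0.07,0,0,0],[0,0.07,0,0,0]]' 70
python3 - <<'E'
from workcell import grab_frame,read_state
from h import *
print(read_state()["tool_pos"],read_state()["wrist_force"])
f=grab_frame("side");np.savez("side13.npz",**f)
cv2.imwrite("pics/side13.png",cv2.resize(f["color"][120:240,250:380],None,fx=5,fy=5)[:,:,::-1])
E
```

```text
time: 12.33
tool_pos: [0.6086, 0.1005, 0.0044]
eef_rot: [[0.001, -1.0, -0.0], [-1.0, -0.001, -0.0], [0.0, 0.0, -1.0]]
wrist_force: [-1.2, -0.2, 1.1]
opening: 0.532
[0.60859025 0.10052029 0.00444734] [-1.16075    -0.23228605  1.13996052]
```

View pics/side13.png

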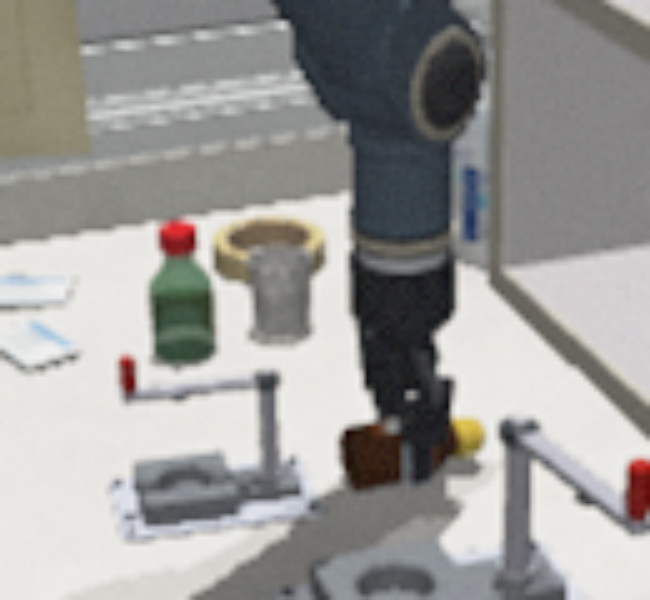

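The bottle lies level, gripped at mid-body, with the foot at crop (370,455) and the cap at (467,437). Lifting straight up to about 0.32 m, gently.

```bash
python3 -m handwheel '[[0,0,-0.05,0,0],[0,0,-0.15,0,0],[0,0,-0.3,0,0],[0,0,-0.45,0,0],[0,0,-0.6,0,0],[0,0,-0.75,0,0],[0,0,-0.9,0,0],[0,0,-1,0,0]]'
python3 -m handwheel '[[0,0,-0.15,0,0],[0,0,-0.3,0,0],[0,0,-0.45,0,0],[0,0,-0.6,0,0],[0,0,-0.75,0,0],[0,0,-0.9,0,0],[0,0,-1,0,0]]'
python3 -m handwheel '[[0,0,-0.15,0,0],[0,0,-0.3,0,0],[0,0,-0.4,0,0],[0,0,-0.5,0,0],[0,0,-0.55,0,0],[0,0,-0.55,0,0],[0,0,-0.55,0,0],[0,0,-0.55,0,0],[0,0,-0.55,0,0],[0,0,-0.55,0,0],[0,0,-0.55,0,0],[0,0,-0.55,0,0]]'
python3 - <<'E'
from workcell import grab_frame,read_state
from h import *
f=grab_frame("side");np.savez("side14.npz",**f)
cv2.imwrite("pics/side14.png",cv2.resize(f["color"][80:240,250:400],None,fx=3.7,fy=3.7)[:,:,::-1])
t=grab_frame("top");cv2.imwrite("pics/top14.png",t["color"][:,:,::-1])
s=read_state();print(s["tool_pos"],s["opening"],np.abs(s["qd"]).max())
# bottle points
P=pts(f);hsv=cv2.cvtColor(f["color"],cv2.COLOR_RGB2HSV);H,S,V=[hsv[...,i].astype(int) for i in range(3)]
box=np.zeros((400,640),bool);box[80:200,290:360]=1
for nm,m in (("cap",(H>20)&(H<34)&(S>140)),("brown",(H>2)&(H<20)&(S>110)&(V<140))):
    m=m&box&(f["z_map"]>.1);v,u=np.nonzero(m);q=P[m];print(nm,len(u),u.mean().round(1),v.mean().round(1),np.median(q,0).round(3),"z range",np.percentile(q[:,2],[5,95]).round(3),"x range",np.percentile(q[:,0],[5,95]).round(3))
m=((H<6)|(H>172))&(S>140)&(V>70);m[:,:365]=0;m[:,395:]=0;m[:195]=0;m[245:]=0
v,u=np.nonzero(m);k=ray(f,u.mean(),v.mean(),.15);d=k-[.617,-.082,.15];print("theta",np.arctan2(-d[1],-d[0])+.037,np.linalg.norm(d[:2]))
E
```

```text
time: 13.05
tool_pos: [0.6098, 0.1008, 0.1275]
eef_rot: [[0.001, -1.0, 0.004], [-1.0, -0.001, 0.001], [-0.001, -0.004, -1.0]]
wrist_force: [0.3, -0.7, -0.9]
opening: 0.529
time: 13.63
tool_pos: [0.6092, 0.1007, 0.247]
eef_rot: [[0.001, -1.0, 0.003], [-1.0, -0.001, 0.0], [-0.0, -0.003, -1.0]]
wrist_force: [0.5, -0.4, -1.4]
opening: 0.53
time: 14.63
tool_pos: [0.6086, 0.1006, 0.3101]
eef_rot: [[0.001, -1.0, -0.001], [-1.0, -0.001, -0.0], [0.0, 0.001, -1.0]]
wrist_force: [-0.3, -0.2, -0.6]
opening: 0.531
[0.60869538 0.10056844 0.31036704] 0.5322308385243822 0.0025237860187443265
cap 37 343.7 126.6 [0.653 0.09  0.333] z range [0.321 0.342] x range [0.646 0.662]
brown 182 325.3 129.3 [0.58  0.084 0.334] z range [0.314 0.351] x range [0.563 0.641]
theta 1.7194941303440612 0.133852227052998
```

View pics/side14.png

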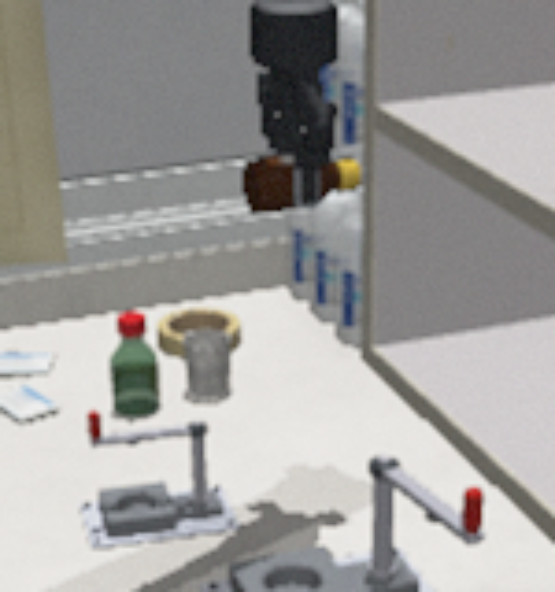

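View pics/top14.png

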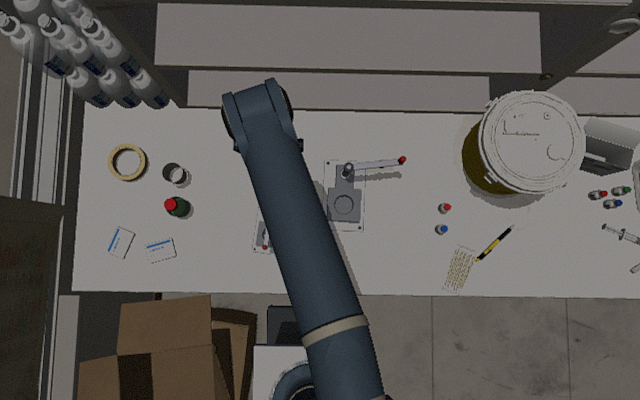

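The bottle is held level in the air: body at crop (280,183), cap at (348,174), both 0.33 m up. The lever is wide open with its knob at (402,160) in the top view, the arm is still, and the bystanders have not moved.

```bash
python3 -c "
from workcell import order; print(order.sign_off())"
```

```text
the job is handed in; nothing more can be done
None
```

I finished the job and handed it in at about 14.7 s of the 46 s allowed; `sign_off` gives no verdict.

**What I did:**
- I pushed the lever open with closed fingers while the bottle stood in its socket, then gripped the bottle and drew it straight up.
- The moves only turn the tool about its own z axis, so the wrist could not tip the bottle. I pivoted it between the pads, first against the holder's front edge and then against the open worktop, until it lay flat.
- I then regripped it at mid-body with 70 N and lifted it.

**Last checks before handing in:**
- **Bottle:** the cap and body both measured 0.33 m above the worktop, so it is level to within a degree or two. It is far from the holder.
- **Arm:** it was still, with the fastest joint at 0.0025 rad/s, and the fingers had stopped on the bottle at an opening of 0.53.
- **Lever:** it measured about 1.72 rad open, with 1.4 needed.
- **Bystanders:** the cup, green bottle and vials looked unmoved in the top picture; I did not measure them.

No check failed. Before the first move, the two cameras disagreed by about 5 mm in y on the knob and hinge. Once the arm was out of the way, the projected points matched the side picture to about 1 pixel, and the grasp was not affected.

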